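Stack the filter plates on the splined hub, tabs alternating

ROBOT

A 7-joint arm with a two-finger parallel gripper is mounted at the origin on the work surface. World frame = base frame: x ahead of the robot, y to its left, z up, the work surface at z = 0. Lengths are in m, angles in rad, forces in N, time in s.
With the tool pointing down it reaches from about 0.425 to 0.95 m from the base axis. Payload 16.7 kg.
Tool frame: the origin (TCP) lies midway between the tips of the shut fingers; the grasp point (between the pads) lies 19 mm behind it; z points along the fingers, y is the direction in which the jaws open and shut (so a half turn about z gives the same grasp; the last joint's range is limited). The gripper opens to 94 mm and grips with 3 to 60 N. Pads are 16 mm wide; open, the fingers measure 119 mm over their backs; the gripper's body (75 mm by 177 mm) begins 78 mm behind the grasp point.
Start: joints at [-1.391, 0.426, 0.074, 1.606, -0.034, 1.111, -0.067], TCP at [0.219, 0.639, 0.205] pointing down, gripper open.
Joint ranges: [-2.85, 2.85], [-0.5, 2.14], [-1.23, 1.37], [0.21, 2.46], [-1.02, 4.16], [0.16, 2.05], [-2.73, 2.73]. Speed limits (rad/s): [1.89, 1.89, 2.39, 2.39, 3.01, 3.01, 3.01].

INTERFACE

Orientations are given as a unit quaternion [x, y, z, w].
In Python, from plant import monitor, optics, workorder gives the robot as it stands.
- The arm moves only by the tool drive_tool, never from a script. Its argument "deltas" is a list that holds one entry, the list of rows, each a list of 4 numbers: the shift along the tool's x, y, z in mm, then the turn about the tool's z in rad. A call has 1 to 12 rows; each row is the pose to reach, as a shift and turn from the pose commanded when the call began, along the tool's axes at that moment; what a row does not reach only later rows make up. A row lasts 1/12 s, in which the tool goes at most 41.7 mm and 7.16 degrees, less where a joint would pass 70% of its speed; a pose out of reach is approached as far as the arm can. A call with a gripper value outside its range is refused whole. "grip" is the opening, from 0 (shut) to 1 (fully open), set as the call begins (left out, the last holds). The fingers move at their own pace and stop on an object; "grip_force" is the grip in N (left out, the last holds). Time passes only in rows, so rows that repeat a pose let the fingers close. It gives the time, the measured TCP pose, the force and the opening at its end, in the units of the state.
- monitor.get_state(): the state, without advancing time (a new reading comes with each control period).
- optics.read_camera(name): name is "side" or "top" or "wrist"; returns (picture, depth): 420x560x3 uint8, blue, green, red; 420x560 float32, m along the optical axis (not along the pixel's ray), 0 where there is no reading.
- optics.camera_model(name): a dict with "fx", "fy", "cx", "cy" (pixels), "rvec" (rotation vector, rad) and "tvec" (3), from world to camera coordinates, as OpenCV has them; the wrist camera has in their place "hand_eye" (4x4, takes a point from camera to tool coordinates, whose origin is the TCP and whose axes are the flange's). Camera axes: x right, y down, z forward; pixel columns grow to the right and rows downward; lengths in m; the calibration is good to about 2 mm. A picture is of the moment at which its call begins: read the wrist's pose just before it. camera_model takes no time and is no camera call.
- workorder.sign_off(): hands the job in, once; it reports no verdict.
The state is a dict: "time": time; "qpos": joint angles; "qvel": joint speeds; "effort": joint torques, N m; "ee_pos": TCP position; "ee_rot": TCP orientation; "contact_force": force on the tool from outside, world axes, zero at the start; "wrist_torque": the same for the moment, N m; "finger_gap": opening from 0.0 (shut) to 1.0 (fully open).
Only numpy, scipy, OpenCV 4.12 (cv2) and the standard library are available. Lean on these libraries where they do the work, as an engineer would, in place of code of your own. Each camera call takes 0.05 s, during which the arm holds its last target. There are 200 camera calls.

TASK

Reassemble the demonstration filter: red, blue, red, with neighbouring tabs on opposite sides. Without lifting the blue plate off the hub, push its tab round until it points away from the seated red plate's tab and the blue plate drops fully home onto that red plate; then fit the loose red plate on top, fully home over the splines, with its tab directly above the first red tab. Leave the cup, the vial and the brass weight where they stand.

Things in the scene. Friction and masses are not known exactly. Their poses are not given: they have to be found in the camera images.
- hub: Fixed hub, origin on its axis at table height, z up. Cream round base 124 mm across, 20 mm high; on it four black splines 18 mm wide, reaching 27 mm from the axis along hub x and 20 mm along hub y, up to z = 52 mm. +x: where the red tabs point; -x: where the blue tab must end. Plates fully home have undersides at z = 20 (first red), 32 (blue), 44 mm (second red).
- hub_neck (a point): Top centre, 78 mm above the table, of the hub's grey round neck that rises from the splines: 28.6 mm across up to 70 mm, then tapering to 18 mm.
- red_seated: Red plate already home at the bottom, tab along hub +x, loose. All three plates: 12 mm thick, 60 mm wide across flats (y), 74 mm along x; flat 20 mm wide tab from x = 37 to 80 mm; 0.05 to 0.12 kg. Origin: hole centre, underside; z up. Cross-shaped hole, arms 21.5 mm wide, reaching 28.75 mm in x, 21.75 in y; fits the splines with its tab at hub +x or -x, 1.75 mm clearance.
- red_seated_tab (a point): Middle of the tab's outer end, 80 mm from the plate's origin along its +x and 6 mm above its underside.
- blue_plate: Blue plate, same shape and axes as red_seated. Starts loose round the neck, resting on the spline tops (underside at 52 mm), tab 25 to 75 degrees counter-clockwise (from above) of hub -x. It turns freely; pushed clockwise it drops 20 mm when its tab is within about 4 degrees of hub -x, and then turns no further. If it catches, a light press sends it home.
- blue_plate_tab (a point): Middle of the tab's outer end, 80 mm from the plate's origin along its +x and 6 mm above its underside.
- red_loose: Loose red plate, same shape and axes as red_seated. Starts flat on the table to the left (+y) of the hub, tab pointing roughly to the left. It can be gripped from above across its 60 mm flats or across its tab.
- red_loose_tab (a point): Middle of the tab's outer end, 80 mm from the plate's origin along its +x and 6 mm above its underside.
- cup: Bystander: clear empty cup, 72 mm across and 60 mm high. Origin: centre of its underside.
- vial: Bystander: capped green glass vial, 44 mm across and 85 mm high. Origin: centre of its underside.
- weight: Bystander: brass weight, 44 mm across and 40 mm high. Origin: centre of its underside.
Things that resemble listed ones, but are neither listed nor needed, are in the scene too. What is shaped like the red_loose but black is not meant.

How it is judged:
By the outcome, as a careful person would: the job done as asked, in the order asked, and still so for the second after the job is handed in, with the robot touching nothing.
It also fails if it takes over 59 s, if anything falls off the work surface, if the arm or the gripper's body presses on something with over 40 N, if the wrist force passes 120 N, or if a joint passes its speed limit or range.

## Working session

There is one attempt and no reset: what is moved stays moved. The work goes in short steps, Python scripts to look and compute and a tool call to move; the robot and the scene stay as the last step left them, time stands still between calls to the robot, and variables do not carry over. Pictures are saved under pics/ and viewed, on a budget of 10 in all, crops included, one or two more only if the job needs it, and the job is handed in when it is done.

Besides the shell and the picture viewer there is one more tool, called after "Request:" by a JSON object that holds its "fn" and its "kwargs", one argument or row to a line. drive_tool: Moves the arm, as the interface text tells. Its arguments: {"type":"object","properties":{"deltas":{"type":"array"},"grip":{"type":"number"},"grip_force":{"type":"number"}},"required":["deltas"]}

```bash
mkdir -p pics; cat > h.py <<'E'
import numpy as np, cv2
from scipy.spatial.transform import Rotation as R
from plant import monitor, optics, workorder
def ext(name, st=None):
    m=optics.camera_model(name)
    K=np.array([[m['fx'],0,m['cx']],[0,m['fy'],m['cy']],[0,0,1]])
    if 'hand_eye' in m:
        T=np.eye(4);T[:3,:3]=R.from_quat(st['ee_rot']).as_matrix();T[:3,3]=st['ee_pos']
        C=T@np.array(m['hand_eye'])
    else:
        W=np.eye(4);W[:3,:3]=R.from_rotvec(np.ravel(m['rvec'])).as_matrix();W[:3,3]=np.ravel(m['tvec']);C=np.linalg.inv(W)
    return K,C
def snap(name,fn):
    st=monitor.get_state();p,d=optics.read_camera(name);K,C=ext(name,st)
    cv2.imwrite('pics/'+fn+'.png',p);np.savez('pics/'+fn+'.npz',p=p,d=d,K=K,C=C)
    return p,d,K,C
def load(fn):
    z=np.load('pics/'+fn+'.npz');return z['p'],z['d'],z['K'],z['C']
def cloud(d,K,C):
    v,u=np.indices(d.shape);P=np.stack([(u-K[0,2])/K[0,0]*d,(v-K[1,2])/K[1,1]*d,d],-1)
    return P@C[:3,:3].T+C[:3,3]
def onplane(u,v,z,K,C):
    r=C[:3,:3]@np.array([(u-K[0,2])/K[0,0],(v-K[1,2])/K[1,1],1]);return C[:3,3]+r*(z-C[2,3])/r[2]
E
python3 - <<'E'
from h import *
st=monitor.get_state();print({k:np.round(v,3) for k,v in st.items()})
a=snap('top','top0');b=snap('side','side0')
print(a[3].round(3),a[2].round(1),b[3].round(3))
cv2.imwrite('pics/both.png',cv2.resize(np.vstack([a[0],b[0]]),None,fx=.71,fy=.71))
E
```

```text
{'time': np.float64(0.0), 'qpos': array([-1.39 ,  0.427,  0.074,  1.607, -0.034,  1.111, -0.067]), 'qvel': array([ 0.002, -0.001, -0.001, -0.   ,  0.   , -0.   ,  0.   ]), 'effort': array([-0.0000e+00, -9.3578e+01,  3.6670e+00, -4.5420e+01, -4.9000e-02,
        2.0000e-02,  0.0000e+00]), 'ee_pos': array([0.218, 0.638, 0.205]), 'ee_rot': array([ 0.164,  0.986, -0.001, -0.   ]), 'contact_force': array([-0.464,  0.028,  0.411]), 'wrist_torque': array([-0.01 , -0.009,  0.021]), 'finger_gap': np.float64(0.997)}
[[ 0.028 -0.982  0.189  0.437]
 [-1.    -0.026  0.013  0.086]
 [-0.008 -0.189 -0.982  0.843]
 [ 0.     0.     0.     1.   ]] [[423.9   0.  276.9]
 [  0.  423.9 212.5]
 [  0.    0.    1. ]] [[-0.985 -0.131  0.112  0.451]
 [-0.173  0.751 -0.637  0.833]
 [-0.    -0.647 -0.762  0.965]
 [ 0.     0.     0.     1.   ]]
```

View pics/top0.png

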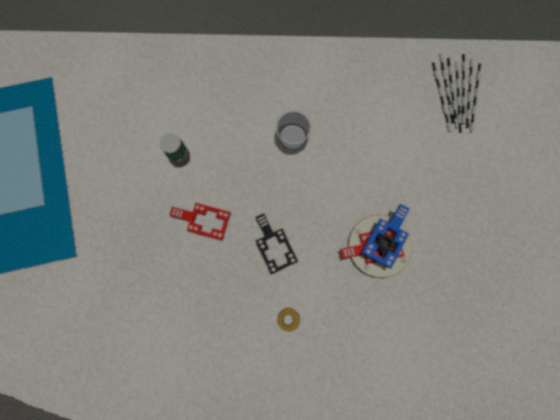

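View pics/side0.png

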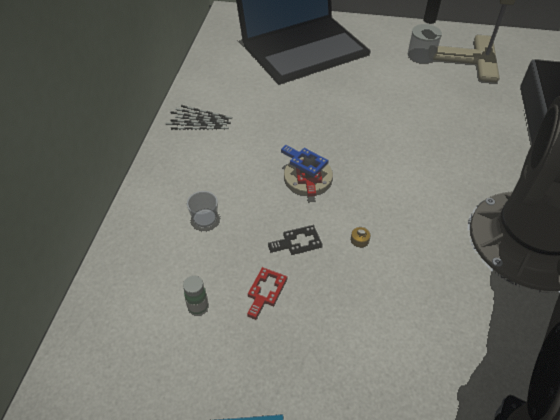

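The top view shows the hub at about (380,246) with its red tab to the left at (345,253), the blue tab up-right at (403,210), and the loose red plate at (208,221) with its tab at (175,212). The side view agrees. Next I'll measure these by colour and height.

```bash
cat > meas.py <<'E'
from h import *
def mask(p,c):
    h=cv2.cvtColor(p,cv2.COLOR_BGR2HSV);H,S,V=h[...,0],h[...,1],h[...,2]
    if c=='red': return ((H<8)|(H>172))&(S>130)&(V>60)
    return (H>105)&(H<130)&(S>120)&(V>50)
E
python3 - <<'E'
from meas import *
for cam in ['top0','side0']:
    p,d,K,C=load(cam);P=cloud(d,K,C)
    for c in ['red','blue']:
        m=mask(p,c).astype(np.uint8)
        n,l,s,ce=cv2.connectedComponentsWithStats(m)
        for i in range(1,n):
            if s[i,4]>60:
                q=P[(l==i)&(d>0)]
                print(cam,c,s[i],ce[i].round(1),np.median(q,0).round(3),np.percentile(q[:,2],[5,95]).round(3))
p,d,K,C=load('top0')
P=cloud(d,K,C)
print('table z',np.median(P[250:330,60:200,2]))
crop=lambda x,y,w:cv2.resize(p[y:y+w,x:x+w],(390,390),interpolation=cv2.INTER_CUBIC)
cv2.imwrite('pics/c1.png',np.hstack([crop(330,195,100),crop(150,170,100)]))
E
```

```text
top0 red [170 204  60  36 605] [203.2 220. ] [0.583 0.246 0.012] [0.009 0.014]
top0 red [340 232  31  27 192] [356.5 246.7] [ 0.527 -0.062  0.032] [0.029 0.034]
top0 blue [363 205  45  63 866] [386.3 239.2] [ 0.543 -0.11   0.064] [0.056 0.066]
side0 red [297 175  19  19  88] [307.1 183.5] [ 0.531 -0.059  0.033] [0.03  0.037]
side0 red [248 268  39  49 511] [264.7 290.2] [0.586 0.253 0.014] [0.01  0.016]
side0 blue [289 149  38  25 265] [306.4 159.9] [ 0.544 -0.106  0.066] [0.062 0.068]
table z -0.00012840547078668552
```

View pics/c1.png

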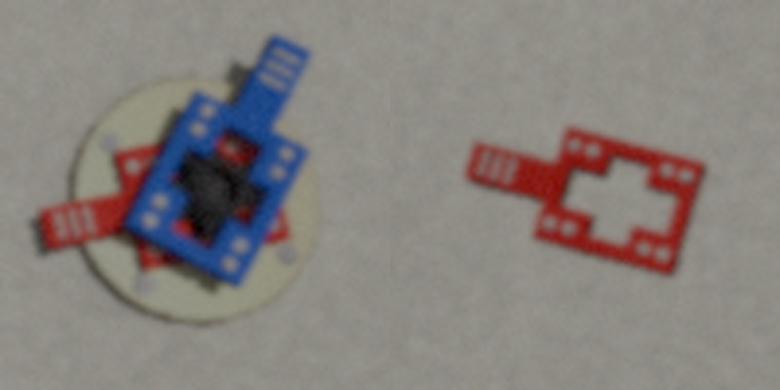

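Read off the crop, in top-image pixels:

| Feature | Pixel |
|---|---|
| Hub base centre | (380,246.3) |
| Seated red tab end | (341,253.5) |
| Blue tab end | (404.4,206.5) |
| Blue rear mid | (377,260.7) |
| Loose red tab end | (170.5,211) |
| Loose red rear mid | (226.3,225.8) |

```bash
python3 - <<'E'
from meas import *
p,d,K,C=load('top0')
f=lambda u,v,z:onplane(u,v,z,K,C)
hub=f(380,246.3,.02);print('hub',hub)
rt=f(341,253.5,.032);v=rt-hub;print('redtab',rt,np.linalg.norm(v[:2]),np.degrees(np.arctan2(v[1],v[0])))
def plate(a,b,z):
    A=f(*a,z);B=f(*b,z);v=A-B;L=np.linalg.norm(v);print('len',L,'ang',np.degrees(np.arctan2(v[1],v[0])),'origin',B+v/L*.037, 'tab',A)
plate((404.4,206.5),(377,260.7),.064)
plate((170.5,211),(226.3,225.8),.012)
# masks minAreaRect fits of loose plate
m=mask(p,'red').copy();P=cloud(d,K,C)
for z,sel,c in[(.012,(slice(190,250),slice(160,240)),'red'),(.064,(slice(195,275),slice(355,415)),'blue')]:
    mm=np.zeros(m.shape,bool);mm[sel]=mask(p,c)[sel]
    v,u=np.nonzero(mm);q=np.array([f(a,b,z)[:2] for a,b in zip(u,v)],np.float32)
    ev,E=np.linalg.eigh(np.cov((q-q.mean(0)).T));a=E[:,1];print(c,q.mean(0),np.degrees(np.arctan2(a[1],a[0])), np.ptp(q@a),np.ptp(q@E[:,0]))
for n,u,v,z in[('vial',173,143,.085),('cup',293,122,.06),('weight',289,319,.04)]: print(n,f(u,v,z), f(u,v,0))
st=monitor.get_state();r=R.from_quat(st['ee_rot']).as_matrix();print(r.round(3),st['ee_pos'],optics.camera_model('wrist')['hand_eye'])
E
```

```text
hub [ 0.5333923  -0.10589971  0.02      ]
redtab [ 0.51617298 -0.02848172  0.032     ] 0.07930983696289287 102.53961357682681
len 0.11547679505748898 ang -27.27896314956621 origin [ 0.53451956 -0.10665971  0.064     ] tab [ 0.6042686  -0.14262745  0.064     ]
len 0.11648975129396923 ang 76.59013770866453 origin [0.57563346 0.23220995 0.012     ] tab [0.59406835 0.30953249 0.012     ]
red [0.5777432  0.24294399] 76.93316008669701 0.11492966939843069 0.05843682629128577
blue [ 0.54194504 -0.10760545] 152.5226900452939 0.11606016789845708 0.059534569800110876
vial [0.71077699 0.29498782 0.085     ] [0.74151531 0.31844492 0.        ]
cup [0.76893942 0.06925125 0.06      ] [0.79439959 0.06799024 0.        ]
weight [0.39225315 0.06831234 0.04      ] [0.3900478  0.06744585 0.        ]
[[-0.946  0.324 -0.   ]
 [ 0.324  0.946 -0.001]
 [-0.    -0.001 -1.   ]] [0.21849652 0.63824901 0.20484513] [[ 8.14880805e-05 -9.59944272e-01 -2.80190986e-01  8.13877918e-02]
 [ 9.99999993e-01  5.42902320e-05  1.04830220e-04  2.41199401e-04]
 [-8.54195360e-05 -2.80190992e-01  9.59944270e-01 -1.79007984e-01]
 [ 0.00000000e+00  0.00000000e+00  0.00000000e+00  1.00000000e+00]]
```

```bash
cat > go.py <<'E'
from h import *
def delta(x,y,z,yaw,st=None):
    """world target, yaw=deg of tool y axis; returns mm shift in tool axes + turn"""
    st=st or monitor.get_state();r=R.from_quat(st['ee_rot']).as_matrix()
    s=r.T@(np.array([x,y,z])-st['ee_pos'])*1000
    t=np.degrees(np.arctan2(r[1,1],r[0,1]))-yaw
    return s.round(1).tolist()+[round(float(np.radians((t+180)%360-180)),3)]
def pr(st=None):
    st=st or monitor.get_state();r=R.from_quat(st['ee_rot']).as_matrix()
    print('t',round(float(st['time']),2),'pos',np.round(st['ee_pos'],4),'yaw',round(float(np.degrees(np.arctan2(r[1,1],r[0,1]))),1),'tilt',r[:2,2].round(3),'q',np.round(st['qpos'],2),'F',np.round(st['contact_force'],1),'gap',round(float(st['finger_gap'])*94,1))
E
python3 - <<'E'
from go import *
pr();print(delta(.53,.33,.2,71),delta(.592,-.136,.2,62.7))
E
```

```text
t 0.1 pos [0.2185 0.6382 0.2048] yaw 71.1 tilt [-0.    -0.001] q [-1.39  0.43  0.07  1.61 -0.03  1.11 -0.07] F [-0.6 -0.4 -0.6] gap 94.0
[-394.6, -190.7, 5.1, 0.002] [-604.2, -611.5, 5.6, 0.147]
```

Request:
{"fn": "drive_tool", "kwargs": {
  "deltas": [
    [[-33, -16, 0, 0], [-66, -32, 0, 0], [-99, -48, 0, 0], [-132, -64, 0, 0], [-165, -80, 0, 0], [-198, -96, 0, 0], [-231, -112, 0, 0], [-264, -128, 0, 0], [-297, -144, 0, 0], [-330, -160, 0, 0], [-363, -176, 0, 0], [-395, -191, 0, 0]]
  ],
  "grip": 0.32
}}

```text
time: 1.1
ee_pos: [0.5314, 0.3281, 0.2053]
ee_rot: [0.164, 0.986, -0.0, -0.0]
contact_force: [0.3, 0.6, -0.4]
finger_gap: 0.322
```

```bash
python3 - <<'E'
from go import *
pr();print(delta(.592,-.136,.13,62.7))
E
```

```text
t 1.1 pos [0.5314 0.3281 0.2053] yaw 71.1 tilt [-0. -0.] q [-0.83  0.35  0.23  1.73 -0.09  1.07  0.66] F [ 0.3  0.6 -0.4] gap 30.3
[-207.7, -419.4, 75.5, 0.146]
```

Request:
{"fn": "drive_tool", "kwargs": {
  "deltas": [
    [[-17, -35, 0, 0.01], [-34, -70, 0, 0.02], [-51, -105, 5, 0.04], [-69, -140, 11, 0.05], [-86, -175, 17, 0.06], [-103, -210, 23, 0.07], [-120, -245, 29, 0.09], [-138, -280, 35, 0.1], [-156, -315, 41, 0.11], [-173, -350, 47, 0.12], [-190, -385, 53, 0.14], [-208, -419, 60, 0.146]]
  ]
}}

```text
time: 2.1
ee_pos: [0.5912, -0.1358, 0.1452]
ee_rot: [0.236, 0.972, -0.0, -0.0]
contact_force: [0.1, 1.0, -0.0]
finger_gap: 0.326
```

```bash
python3 - <<'E'
from go import *
pr();snap('wrist','w1')
E
```

```text
t 2.1 pos [ 0.5912 -0.1358  0.1452] yaw 62.7 tilt [-0.  0.] q [-0.2   0.4   0.41  1.84 -0.19  0.94  1.39] F [ 0.1  1.  -0. ] gap 30.6
```

View pics/w1.png

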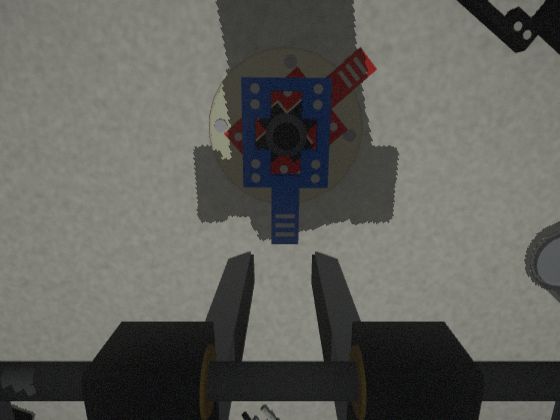

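In the wrist view the fingers are lined up on the blue tab. Its end is at (285,244) and its rear mid at (285,79). The neck top is at about (287,133), the seated red tab end at about (370,61), and the base spans u 208–372.

```bash
python3 - <<'E'
from meas import *
p,d,K,C=load('w1');f=lambda u,v,z:onplane(u,v,z,K,C)
T=f(285,244,.064);B=f(285,79,.064);v=T-B;print('blue tab',T,'len',np.linalg.norm(v),'ang',np.degrees(np.arctan2(v[1],v[0])),'o',B+v/np.linalg.norm(v)*.037)
# base circle fit: cream via depth z~20
P=cloud(d,K,C);print('neck',f(287,133,.078))
g=(abs(P[...,2]-.02)<.006)&(d>0)&(np.hypot(P[...,0]-.5335,P[...,1]+.106)<.085)
q=P[g][:,:2].astype(np.float32);print('base circ',cv2.minEnclosingCircle(q),np.percentile(q,[.5,99.5],axis=0))
m=mask(p,'red');m[:, :335]=0;m[110:]=0
v,u=np.nonzero(m);q=np.array([f(a,b,.032)[:2] for a,b in zip(u,v)])
ev,E=np.linalg.eigh(np.cov((q-q.mean(0)).T));a=E[:,1];print('red tab',q.mean(0),np.degrees(np.arctan2(a[1],a[0])),np.ptp(q@a),np.ptp(q@E[:,0]),f(370,61,.032))
E
```

```text
blue tab [ 0.60815024 -0.14204398  0.064     ] len 0.11576114328681221 ang -27.218789348518833 o [ 0.5381106  -0.10601946  0.064     ]
neck [ 0.53582027 -0.10348984  0.078     ]
base circ ((0.532475471496582, -0.09880714863538742), 0.06933598220348358) [[ 0.47683251 -0.16470666]
 [ 0.59651476 -0.04521944]]
red tab [ 0.52336178 -0.04058888] 110.56337567008443 0.03994779458543604 0.0209632048253951 [ 0.52096273 -0.02726505  0.032     ]
```

Request:
{"fn": "drive_tool", "kwargs": {
  "deltas": [
    [[0, 0, 25, 0], [0, 0, 50, 0], [0, 0, 70, 0], [0, 0, 85, 0], [0, 0, 95, 0], [-1.5, 0, 100, 0], [-1.5, 0, 100, 0]]
  ]
}}

```text
time: 2.73
ee_pos: [0.5926, -0.1346, 0.0447]
ee_rot: [0.236, 0.972, -0.0, -0.001]
contact_force: [-0.2, 0.4, -0.1]
finger_gap: 0.319
```

```bash
python3 - <<'E'
from go import *
pr()
H=np.array([.535,-.1055]);st=monitor.get_state()
for a in list(range(-30,-79,-4))[1:]+[-80,-82,-83.5]:
    r=np.radians(a);print(a,delta(H[0]+.066*np.cos(r),H[1]+.066*np.sin(r),.0455,a+90,st))
E
```

```text
t 2.73 pos [ 0.5926 -0.1346  0.0447] yaw 62.7 tilt [-0.001 -0.   ] q [-0.16  0.53  0.36  1.9  -0.26  0.76  1.44] F [-0.2  0.4 -0.1] gap 30.0
-34 [-1.0, -8.3, -0.8, 0.118]
-38 [-0.3, -12.9, -0.8, 0.187]
-42 [0.7, -17.4, -0.8, 0.257]
-46 [2.0, -21.8, -0.8, 0.327]
-50 [3.7, -26.1, -0.8, 0.397]
-54 [5.6, -30.3, -0.7, 0.467]
-58 [7.8, -34.3, -0.7, 0.536]
-62 [10.3, -38.2, -0.7, 0.606]
-66 [13.0, -41.9, -0.7, 0.676]
-70 [16.0, -45.4, -0.7, 0.746]
-74 [19.3, -48.6, -0.7, 0.816]
-78 [22.8, -51.7, -0.7, 0.886]
-80 [24.6, -53.1, -0.7, 0.92]
-82 [26.4, -54.5, -0.7, 0.955]
-83.5 [27.8, -55.4, -0.7, 0.981]
```

Request:
{"fn": "drive_tool", "kwargs": {
  "deltas": [
    [[-1, -4, 0, 0.06], [-1, -8, 0, 0.12], [-0.3, -13, 0, 0.187], [0.7, -17.5, 0, 0.257], [2, -22, 0, 0.327], [3.7, -26, 0, 0.397], [5.6, -30.3, 0, 0.467], [7.8, -34.3, 0, 0.536], [10.3, -38.2, 0, 0.606], [13, -42, 0, 0.676], [14.5, -43.7, 0, 0.711], [16, -45.4, 0, 0.746]]
  ]
}}

```text
time: 3.73
ee_pos: [0.5584, -0.1677, 0.0466]
ee_rot: [0.574, 0.819, 0.0, 0.001]
contact_force: [0.2, 0.5, -0.0]
finger_gap: 0.319
```

```bash
python3 - <<'E'
from go import *
pr()
H=np.array([.535,-.1055]);st=monitor.get_state()
for a in np.arange(-72,-86,-1.):
    r=np.radians(a);print(a,delta(H[0]+.066*np.cos(r),H[1]+.066*np.sin(r),.0455,a+90,st))
E
```

```text
t 3.73 pos [ 0.5584 -0.1677  0.0466] yaw 19.9 tilt [0.002 0.   ] q [-0.25  0.53  0.56  1.97 -0.41  0.75  0.9 ] F [ 0.2  0.5 -0. ] gap 30.0
-72.0 [0.5, -3.1, 1.1, 0.033]
-73.0 [0.5, -4.2, 1.1, 0.05]
-74.0 [0.6, -5.4, 1.1, 0.068]
-75.0 [0.7, -6.5, 1.1, 0.085]
-76.0 [0.8, -7.7, 1.1, 0.103]
-77.0 [0.9, -8.8, 1.1, 0.12]
-78.0 [1.0, -9.9, 1.1, 0.138]
-79.0 [1.2, -11.1, 1.1, 0.155]
-80.0 [1.4, -12.2, 1.1, 0.172]
-81.0 [1.6, -13.4, 1.1, 0.19]
-82.0 [1.8, -14.5, 1.1, 0.207]
-83.0 [2.1, -15.6, 1.1, 0.225]
-84.0 [2.3, -16.7, 1.1, 0.242]
-85.0 [2.6, -17.8, 1.1, 0.26]
```

Request:
{"fn": "drive_tool", "kwargs": {
  "deltas": [
    [[0.5, -3, 0, 0.033], [0.6, -5.4, 0, 0.068], [0.8, -7.7, 0, 0.103], [0.9, -8.8, 0, 0.12], [1, -10, 0, 0.138], [1.2, -11.1, 0, 0.155], [1.4, -12.2, 0, 0.172], [1.6, -13.4, 0, 0.19], [1.8, -14.5, 0, 0.207], [1.8, -14.5, 0, 0.207]]
  ]
}}

```text
time: 4.57
ee_pos: [0.5433, -0.1709, 0.0454]
ee_rot: [0.656, 0.755, -0.0, -0.0]
contact_force: [-0.2, -0.1, 0.7]
finger_gap: 0.32
```

```bash
cat > bl.py <<'E'
from meas import *
from go import pr
def look(cam,fn):
    pr();p,d,K,C=snap(cam,fn);P=cloud(d,K,C)
    m=mask(p,'blue')&(d>0);m&=np.hypot(P[...,0]-.535,P[...,1]+.1055)<.1
    q=P[m];print('blue z pct',np.percentile(q[:,2],[5,25,50,75,95]).round(4),len(q))
    z=np.median(q[:,2]);v,u=np.nonzero(m);w=np.array([onplane(a,b,z,K,C)[:2] for a,b in zip(u,v)])
    ev,E=np.linalg.eigh(np.cov((w-w.mean(0)).T));a=E[:,1];print('mean',w.mean(0).round(4),'ang',np.degrees(np.arctan2(a[1],a[0])).round(1),np.ptp(w@a).round(4))
    A=np.c_[q[:,:2],np.ones(len(q))];c=np.linalg.lstsq(A,q[:,2],rcond=None)[0];print('tilt deg',np.degrees(c[:2]).round(2))
E
python3 -c "from bl import *;look('top','t2');look('side','s2')"
```

```text
t 4.57 pos [ 0.5433 -0.1709  0.0454] yaw 8.0 tilt [-0. -0.] q [-0.29  0.53  0.62  2.   -0.45  0.75  0.74] F [-0.2 -0.1  0.7] gap 30.1
blue z pct [0.0411 0.043  0.044  0.045  0.0464] 710
mean [ 0.5374 -0.1116] ang 103.3 0.1171
tilt deg [-1.16 -1.36]
t 4.62 pos [ 0.5435 -0.1708  0.0455] yaw 8.1 tilt [-0. -0.] q [-0.29  0.53  0.62  2.   -0.45  0.75  0.74] F [ 0.2 -0.3 -0.8] gap 30.0
blue z pct [0.0424 0.0443 0.0458 0.0469 0.0485] 78
mean [ 0.5481 -0.0749] ang 146.4 0.0539
tilt deg [1.23 3.07]
```

Blue dropped: its top now sits at z = 44 mm, at about −77°, untilted within noise. Next is the loose red plate.

```bash
python3 - <<'E'
from go import *
print(delta(.5755,.232,.13,-13.3),delta(.5755,.232,.13,-13.3)[1]/11)
E
```

```text
[394.3, 88.7, -84.6, 0.374] 8.063636363636364
```

Request:
{"fn": "drive_tool", "kwargs": {
  "deltas": [
    [[0, 0, -30, 0], [0, 0, -65, 0], [20, 5, -100, 0], [55, 13, -105, 0.05], [93, 21, -105, 0.09], [131, 30, -105, 0.13], [169, 38, -105, 0.17], [207, 47, -105, 0.21], [245, 55, -105, 0.25], [283, 64, -105, 0.29], [321, 73, -105, 0.33], [358, 82, -95, 0.37]]
  ],
  "grip": 0.85
}}

```text
time: 5.67
ee_pos: [0.5748, 0.1977, 0.1418]
ee_rot: [0.783, 0.622, 0.001, 0.0]
contact_force: [1.3, 0.7, 0.6]
finger_gap: 0.85
```

Request:
{"fn": "drive_tool", "kwargs": {
  "deltas": [
    [[18, 3, 5, 0.004], [35, 5, 10, 0.004], [35, 5, 10, 0.004], [35, 5, 10, 0.004]]
  ]
}}

```text
time: 6.0
ee_pos: [0.587, 0.2277, 0.13]
ee_rot: [0.784, 0.621, -0.001, 0.0]
contact_force: [-0.3, -1.2, 0.2]
finger_gap: 0.851
```

```bash
python3 - <<'E'
from meas import *
from go import *
pr();p,d,K,C=snap('wrist','w3')
m=mask(p,'red').astype(np.uint8);cs,_=cv2.findContours(m,0,2);c=max(cs,key=cv2.contourArea)
q=np.array([onplane(*x[0],.012,K,C)[:2] for x in cv2.convexHull(c)]);print('hull span')
r=cv2.minAreaRect((c[:,0]-0.).astype(np.float32));print(r)
w=np.array([onplane(*x[0],.012,K,C)[:2] for x in c],np.float32);print(cv2.minAreaRect(w))
E
```

```text
t 6.0 pos [0.587  0.2277 0.13  ] yaw -13.3 tilt [-0.    -0.001] q [-1.    0.52  0.73  1.81 -0.41  0.97 -0.34] F [-0.3 -1.2  0.2] gap 80.0
hull span
((269.7928771972656, 173.67111206054688), (74.02179718017578, 141.66554260253906), 0.8680514693260193)
((0.5834054350852966, 0.2548990845680237), (0.11569507420063019, 0.059567324817180634), 76.36632537841797)
```

View pics/w3.png

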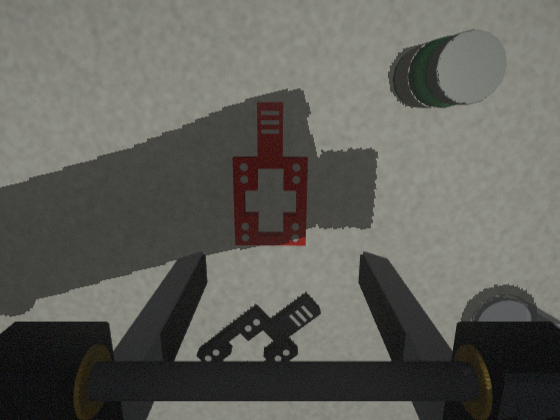

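The loose red plate has its body across u 233–308 and its tab end at (270,102), which gives an origin of (0.578,0.234) and an angle of 76.4°. The length of 0.1157 fits, so I'll descend to grip its flats.

```bash
python3 - <<'E'
from go import *
print(delta(.5783,.2340,.003,-13.6))
E
```

```text
[5.2, -10.3, 127.4, 0.004]
```

Request:
{"fn": "drive_tool", "kwargs": {
  "deltas": [
    [[5, -10, 20, 0.004], [5, -10, 45, 0.004], [5, -10, 70, 0.004], [5, -10, 92, 0.004], [5, -10, 108, 0.004], [5, -10, 118, 0.004], [5, -10, 124, 0.004], [5, -10, 127, 0.004], [5, -10, 127, 0.004]]
  ]
}}

```text
time: 6.8
ee_pos: [0.5787, 0.2347, 0.0038]
ee_rot: [0.786, 0.619, 0.0, 0.0]
contact_force: [0.0, 0.7, -0.5]
finger_gap: 0.848
```

Request:
{"fn": "drive_tool", "kwargs": {
  "deltas": [
    [[0, 0, 0, 0], [0, 0, 0, 0], [0, 0, 0, 0], [0, 0, 0, 0], [0, 0, 0, 0], [0, 0, 0, 0]]
  ],
  "grip": 0.5,
  "grip_force": 20
}}

```text
time: 7.3
ee_pos: [0.5786, 0.2356, 0.0041]
ee_rot: [0.785, 0.619, 0.0, -0.0]
contact_force: [-0.3, 0.4, 7.5]
finger_gap: 0.635
```

Request:
{"fn": "drive_tool", "kwargs": {
  "deltas": [
    [[0, 0, -10, 0], [0, 0, -30, 0], [0, 0, -60, 0], [0, 0, -95, 0], [0, 0, -125, 0], [0, 0, -140, 0], [0, 0, -140, 0]]
  ]
}}

```text
time: 7.88
ee_pos: [0.58, 0.2358, 0.1477]
ee_rot: [0.786, 0.619, 0.003, 0.0]
contact_force: [0.8, 0.8, -0.3]
finger_gap: 0.632
```

```bash
python3 - <<'E'
from go import *
pr()
print(delta(.535,-.1055,.155,12))
E
```

```text
t 7.88 pos [0.58   0.2358 0.1477] yaw -13.5 tilt [0.004 0.003] q [-1.04  0.49  0.75  1.81 -0.4   0.99 -0.37] F [ 0.8  0.8 -0.3] gap 59.4
[-342.3, 36.2, -8.5, -0.446]
```

```bash
python3 - <<'E'
from go import *
print(delta(.654,-.111,.14,12))
E
```

```text
[-319.8, 153.1, 7.0, -0.446]
```

Request:
{"fn": "drive_tool", "kwargs": {
  "deltas": [
    [[-20, 9, 0, -0.03], [-47, 22, 0, -0.06], [-75, 36, 0, -0.1], [-103, 50, 0, -0.14], [-133, 64, 0, -0.18], [-163, 78, 0, -0.22], [-193, 92, 0, -0.26], [-223, 106, 0, -0.3], [-253, 120, 0, -0.34], [-283, 135, 0, -0.38], [-305, 146, 0, -0.42], [-320, 153, 0, -0.446]]
  ]
}}

```text
time: 8.88
ee_pos: [0.6518, -0.1151, 0.143]
ee_rot: [0.629, 0.777, -0.001, -0.0]
contact_force: [-0.3, 0.8, -0.7]
finger_gap: 0.633
```

Request:
{"fn": "drive_tool", "kwargs": {
  "deltas": [
    [[0, 0, 0, 0], [0, 0, 0, 0], [0, 0, 0, 0]]
  ]
}}

```text
time: 9.13
ee_pos: [0.6519, -0.1107, 0.143]
ee_rot: [0.629, 0.777, -0.0, -0.001]
contact_force: [-0.4, 0.1, -1.3]
finger_gap: 0.633
```

```bash
python3 - <<'E'
from go import *
pr();p,d,K,C=snap('wrist','w4')
cv2.imwrite('pics/w4b.png',cv2.convertScaleAbs(p,alpha=1.6))
E
```

```text
t 9.13 pos [ 0.6519 -0.1107  0.143 ] yaw 12.0 tilt [-0.001  0.   ] q [-0.38  0.53  0.64  1.72 -0.37  1.01  0.59] F [-0.4  0.1 -1.3] gap 59.5
```

View pics/w4b.png

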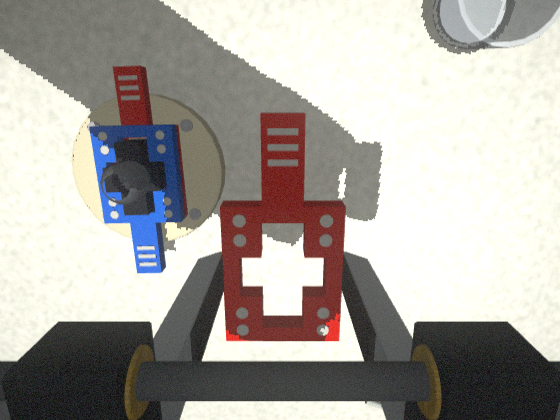

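The held plate has its tab end at (283,114) and hole centre at about (282,272). The hub base centre is at about (148,168), with the seated red tab end at (129,67) and the blue tab end at (150,271). Next I'll compute the held plate and hub in one common frame.

```bash
python3 - <<'E'
from meas import *
from go import *
p,d,K,C=load('w4');st=monitor.get_state();f=lambda u,v,z:onplane(u,v,z,K,C)
P=cloud(d,K,C)
hm=(mask(p,'red'))&(d>0)&(P[...,2]>.1);zt=np.median(P[hm][:,2]);print('held top z',zt,np.percentile(P[hm][:,2],[5,95]))
A=np.c_[P[hm][:,:2],np.ones(hm.sum())];print('tilt',np.degrees(np.linalg.lstsq(A,P[hm][:,2],rcond=None)[0][:2]))
def rect(m,z):
    cs,_=cv2.findContours(m.astype(np.uint8),0,2);c=max(cs,key=cv2.contourArea)
    w=np.array([f(*x[0],z)[:2] for x in c],np.float32);return cv2.minAreaRect(w)
r4=R.from_quat(st['ee_rot']).as_matrix()
for z in(zt,.151):
    rr=rect(hm,z);print('held',rr,'tool-frame',(r4.T@(np.r_[rr[0],z]-st['ee_pos'])*1000).round(1))
bm=mask(p,'blue')&(d>0)&(P[...,2]<.06)&(P[...,2]>.04);print('blue z',np.median(P[bm][:,2]));rr=rect(bm,.044);print('blue',rr)
c=P[(d>0)&(abs(P[...,2]-.02)<.004)&(np.hypot(P[...,0]-.535,P[...,1]+.105)<.075)][:,:2]
# robust circle fit on base edge
from scipy.optimize import least_squares
m=((d>0)&(P[...,2]>.015)&(np.hypot(P[...,0]-.535,P[...,1]+.105)<.1)).astype(np.uint8)
b=[]
for u,v in[(73,168),(224,168),(148.5,94),(148.5,243)]: b.append(f(u,v,.02)[:2])
b=np.array(b);s=least_squares(lambda x:np.hypot(b[:,0]-x[0],b[:,1]-x[1])-x[2],[.535,-.105,.062]);print('base',s.x,b)
t=f(129,67,.032);print('red tab',t,np.degrees(np.arctan2(t[1]-s.x[1],t[0]-s.x[0])),np.hypot(*(t-np.r_[s.x[:2],0])[:2]))
t=f(150,271,.044);print('blue tab',t,np.degrees(np.arctan2(t[1]-s.x[1],t[0]-s.x[0])),np.hypot(*(t-np.r_[s.x[:2],0])[:2]))
sp=(p.max(-1)<70)&(d>0)&(abs(P[...,2]-.052)<.003)&(np.hypot(P[...,0]-.535,P[...,1]+.105)<.035);q=P[sp];print('splines',sp.sum(),cv2.minAreaRect(q[:,:2].astype(np.float32)))
nk=(d>0)&(abs(P[...,2]-.078)<.002)&(np.hypot(P[...,0]-.535,P[...,1]+.105)<.02);q=P[nk];print('neck',nk.sum(),q.mean(0),cv2.minEnclosingCircle(q[:,:2].astype(np.float32)))
E
```

```text
held top z 0.15048965101133024 [0.14937068 0.15149825]
tilt [-0.11930806  0.09761128]
held ((0.6481564044952393, -0.0908522829413414), (0.05981376767158508, 0.11651040613651276), 12.080020904541016) tool-frame [19.8  0.3 -7.4]
held ((0.6481192708015442, -0.09067285060882568), (0.05963578075170517, 0.11616374552249908), 12.080008506774902) tool-frame [20.   0.3 -7.9]
blue z 0.04373405460863483
blue ((0.5437355041503906, -0.12400080263614655), (0.06144051253795624, 0.11651381105184555), 13.023240089416504)
base [ 0.53956705 -0.10524531  0.06163716] [[ 0.4785547  -0.11427514]
 [ 0.5989554  -0.08859982]
 [ 0.53245536 -0.04406238]
 [ 0.54593712 -0.16651492]]
red tab [ 0.52062626 -0.02780236  0.032     ] 103.74345579826846 0.07972555321298497
blue tab [ 0.55693245 -0.17970777  0.044     ] -76.87267867585382 0.07646054428482507
splines 1658 ((0.5373449325561523, -0.10489965975284576), (0.040567103773355484, 0.054051920771598816), 12.900694847106934)
neck 138 [ 0.54062087 -0.1024176   0.07693375] ((0.5378278493881226, -0.10445536673069), 0.010720886290073395)
```

```bash
python3 - <<'E'
from go import *
pr();print(delta(.5366,-.1032,.096,12.8))
E
```

```text
t 9.18 pos [ 0.652  -0.1102  0.1431] yaw 12.1 tilt [-0.001  0.001] q [-0.38  0.53  0.64  1.72 -0.37  1.01  0.59] F [-0.8 -0.2 -1.3] gap 59.9
[31.0, -111.3, 47.2, -0.013]
```

Request:
{"fn": "drive_tool", "kwargs": {
  "deltas": [
    [[4, -15, 0, 0], [9, -33, 0, 0], [15, -53, 0, -0.005], [21, -75, 0, -0.01], [26, -95, 5, -0.013], [31, -111, 15, -0.013], [31, -111, 30, -0.013], [31, -111, 40, -0.013], [31, -111, 45, -0.013], [31, -111, 47, -0.013], [31, -111, 47, -0.013], [31, -111, 47, -0.013]]
  ]
}}

```text
time: 10.18
ee_pos: [0.5377, -0.1045, 0.0967]
ee_rot: [0.624, 0.781, -0.0, 0.0]
contact_force: [-0.4, -0.2, -1.5]
finger_gap: 0.634
```

```bash
python3 - <<'E'
from go import *
pr();p,d,K,C=snap('wrist','w5');print(delta(.5366,-.1032,.07,12.8))
snap('side','s5');q=load('s5')[0]
a=cv2.resize(p,(560,420));b=cv2.resize(q[120:220,250:383],(560,420),interpolation=cv2.INTER_CUBIC)
cv2.imwrite('pics/w5b.png',cv2.resize(np.hstack([cv2.convertScaleAbs(a,alpha=1.6),b]),None,fx=.71,fy=.71))
E
```

```text
t 10.18 pos [ 0.5377 -0.1045  0.0967] yaw 12.8 tilt [ 0. -0.] q [-0.44  0.41  0.64  2.02 -0.34  0.81  0.62] F [-0.4 -0.2 -1.5] gap 59.6
[1.6, -0.8, 26.8, -0.001]
```

View pics/w5b.png

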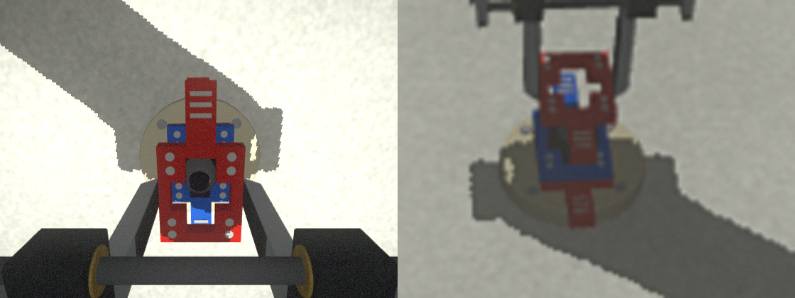

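The neck is visible through the plate's hole, at wrist pixel (282,253) in the full-size image. The alignment looks right, so I'll check it numerically.

```bash
python3 - <<'E'
from meas import *
p,d,K,C=load('w5');P=cloud(d,K,C)
cv2.imwrite('pics/w5c.png',cv2.resize(cv2.convertScaleAbs(p[190:350,210:355],alpha=2.2),None,fx=4,fy=3.75,interpolation=cv2.INTER_CUBIC))
hm=mask(p,'red')&(d>0)&(P[...,2]>.085);zt=np.median(P[hm][:,2])
cs,_=cv2.findContours(hm.astype(np.uint8),0,2);c=max(cs,key=cv2.contourArea)
w=np.array([onplane(*x[0],zt,K,C)[:2] for x in c],np.float32);r=cv2.minAreaRect(w);a=np.radians(102.9);print('held',zt,r,'origin',np.array(r[0])-.0215*np.array([np.cos(a),np.sin(a)]))
nk=(d>0)&(abs(P[...,2]-.078)<.0025)&(p.max(-1)<70)&(np.hypot(P[...,0]-.537,P[...,1]+.105)<.02);q=P[nk];print(nk.sum(),q.mean(0),cv2.minEnclosingCircle(q[:,:2].astype(np.float32)))
E
```

```text
held 0.10428239313407642 ((0.5337392687797546, -0.08443865925073624), (0.05986674875020981, 0.1169498935341835), 12.740096092224121) origin [ 0.53853915 -0.10539602]
220 [ 0.53663715 -0.10166875  0.07667943] ((0.5370669364929199, -0.10526362806558609), 0.010650928132236004)
```

View pics/w5c.png

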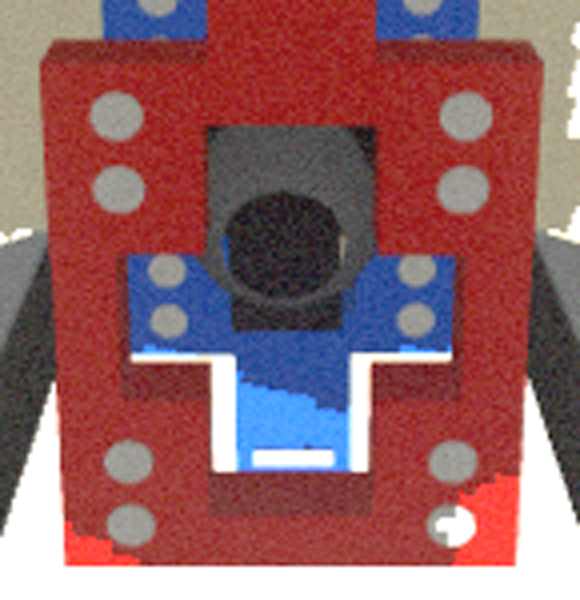

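```bash
python3 - <<'E'
from meas import *
from go import *
p,d,K,C=load('w5');n=onplane(210+283/4,190+246/3.75,.078,K,C);print(n)
st=monitor.get_state();r=R.from_quat(st['ee_rot']).as_matrix()
o=np.array([.5385,-.1054]);
for t in(n[:2],[.5373,-.1049]): print((r.T@np.r_[t-o,0]*1000).round(1))
E
```

```text
[ 0.53748263 -0.10523945  0.078     ]
[ 0.4 -1.  -0. ]
[ 0.8 -1.1 -0. ]
```

Request:
{"fn": "drive_tool", "kwargs": {
  "deltas": [
    [[0.5, -1, 3, 0], [0.5, -1, 7, 0], [0.5, -1, 11, 0], [0.5, -1, 14, 0], [0.5, -1, 17, 0], [0.5, -1, 20, 0], [0.5, -1, 23, 0], [0.5, -1, 26, 0], [0.5, -1, 29, 0], [0.5, -1, 32, 0], [0.5, -1, 35, 0], [0.5, -1, 35, 0]]
  ],
  "grip_force": 12
}}

```text
time: 11.28
ee_pos: [0.5358, -0.1041, 0.0609]
ee_rot: [0.624, 0.781, -0.0, -0.0]
contact_force: [0.8, -0.2, -1.1]
finger_gap: 0.635
```

```bash
python3 -c "
from go import *
pr();print(np.round(monitor.get_state()['wrist_torque'],2))"
```

```text
t 11.28 pos [ 0.5358 -0.1041  0.0609] yaw 12.8 tilt [-0.001 -0.   ] q [-0.41  0.46  0.61  2.05 -0.38  0.75  0.66] F [ 0.8 -0.2 -1.1] gap 59.7
[-0.05 -0.01  0.03]
```

No contact on the neck. Next I'll lower gently onto the splines; 12.5 mm remains to home.

Request:
{"fn": "drive_tool", "kwargs": {
  "deltas": [
    [[0, 0, 1.5, 0], [0, 0, 3, 0], [0, 0, 4.5, 0], [0, 0, 6, 0], [0, 0, 7, 0], [0, 0, 7.5, 0], [0, 0, 7.5, 0]]
  ]
}}

```text
time: 11.87
ee_pos: [0.5361, -0.1042, 0.0539]
ee_rot: [0.624, 0.781, -0.0, -0.0]
contact_force: [0.2, -0.5, -0.4]
finger_gap: 0.641
```

Request:
{"fn": "drive_tool", "kwargs": {
  "deltas": [
    [[0, 0, 1, 0], [0, 0, 2, 0], [0, 0, 3, 0], [0, 0, 4, 0], [0, 0, 4.5, 0], [0, 0, 4.5, 0]]
  ]
}}

```text
time: 12.37
ee_pos: [0.536, -0.1041, 0.0493]
ee_rot: [0.624, 0.781, -0.0, -0.0]
contact_force: [0.2, -0.2, -0.9]
finger_gap: 0.637
```

```bash
python3 - <<'E'
from meas import *
from go import *
pr();p,d,K,C=snap('wrist','w6');P=cloud(d,K,C)
m=mask(p,'red')&(d>0)&(P[...,2]>.04);print(np.percentile(P[m][:,2],[5,50,95]),m.sum())
A=np.c_[P[m][:,:2],np.ones(m.sum())];print('tilt',np.degrees(np.linalg.lstsq(A,P[m][:,2],rcond=None)[0][:2]))
E
```

```text
t 12.37 pos [ 0.536  -0.1041  0.0493] yaw 12.8 tilt [-0. -0.] q [-0.39  0.48  0.59  2.05 -0.4   0.72  0.67] F [ 0.2 -0.2 -0.9] gap 59.9
[0.05540566 0.05690672 0.05793769] 12721
tilt [-0.09169404  0.01458395]
```

Request:
{"fn": "drive_tool", "kwargs": {
  "deltas": [
    [[0, 0, 0.5, 0], [0, 0, 0.5, 0], [0, 0, 0.5, 0], [0, 0, 0.5, 0], [0, 0, 0.5, 0]]
  ],
  "grip": 0.78
}}

```text
time: 12.83
ee_pos: [0.5361, -0.1042, 0.049]
ee_rot: [0.624, 0.781, -0.0, 0.0]
contact_force: [-0.2, 0.3, -1.0]
finger_gap: 0.78
```

Request:
{"fn": "drive_tool", "kwargs": {
  "deltas": [
    [[0, 0, -5, 0], [0, 0, -15, 0], [0, 0, -30, 0], [0, 0, -50, 0], [0, 0, -75, 0], [0, 0, -100, 0], [-30, 0, -110, 0], [-60, 0, -110, 0], [-80, 0, -110, 0], [-80, 0, -110, 0], [-80, 0, -110, 0]]
  ]
}}

```text
time: 13.75
ee_pos: [0.5537, -0.1835, 0.1598]
ee_rot: [0.625, 0.781, -0.0, 0.0]
contact_force: [0.3, 0.7, -0.1]
finger_gap: 0.782
```

```bash
python3 - <<'E'
from meas import *
from go import *
pr();p,d,K,C=snap('wrist','w7');P=cloud(d,K,C);T=snap('top','t7');S=snap('side','s7')
near=np.hypot(P[...,0]-.537,P[...,1]+.105)<.095
for n,m in(('red2',mask(p,'red')&(P[...,2]>.048)),('blue',mask(p,'blue')),('red1',mask(p,'red')&(P[...,2]<.04))):
    m=m&near&(d>0)
    if m.sum()<20: print(n,m.sum());continue
    print(n,m.sum(),np.percentile(P[m][:,2],[5,50,95]).round(4))
    if n=='red2':
        A=np.c_[P[m][:,:2],np.ones(m.sum())];print('tilt',np.degrees(np.linalg.lstsq(A,P[m][:,2],rcond=None)[0][:2]))
        cs,_=cv2.findContours(m.astype(np.uint8),0,2);c=max(cs,key=cv2.contourArea)
        print(cv2.minAreaRect(np.array([onplane(*x[0],.056,K,C)[:2] for x in c],np.float32)))
a=cv2.resize(S[0][120:220,250:383],(400,300),interpolation=cv2.INTER_CUBIC);b=cv2.resize(T[0][195:295,320:453],(400,300),interpolation=cv2.INTER_CUBIC)
w=cv2.resize(cv2.convertScaleAbs(p,alpha=1.5),(400,300));f=cv2.resize(T[0],(400,300))
cv2.imwrite('pics/fin.png',np.vstack([np.hstack([w,a]),np.hstack([b,f])]))
E
```

```text
t 13.75 pos [ 0.5537 -0.1835  0.1598] yaw 12.6 tilt [ 0. -0.] q [-0.34  0.39  0.7   1.89 -0.3   0.97  0.72] F [ 0.3  0.7 -0.1] gap 73.5
red2 3104 [0.0544 0.0557 0.0569]
tilt [0.18498214 0.2234819 ]
((0.5368013978004456, -0.07223483920097351), (0.04288744181394577, 0.08238407224416733), 43.27651596069336)
blue 954 [0.0426 0.0437 0.0448]
red1 28 [0.0265 0.0317 0.0328]
```

View pics/fin.png

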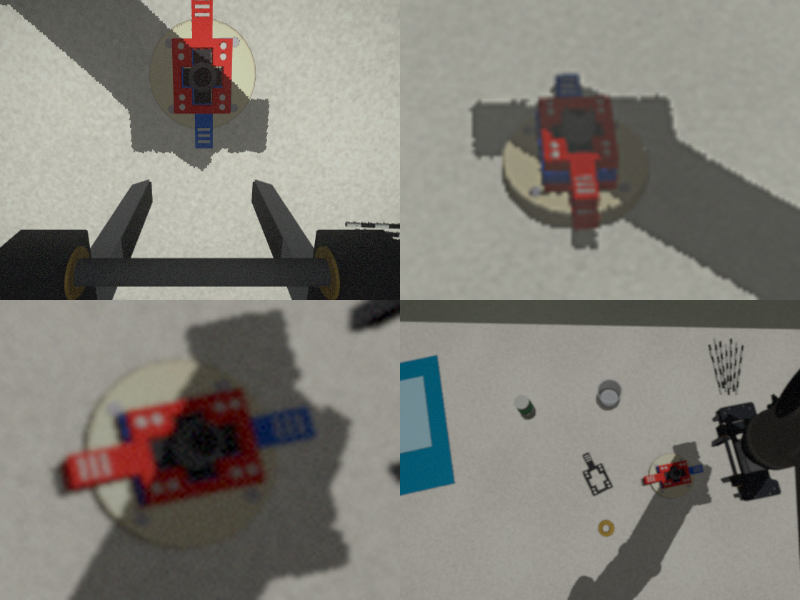

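The picture shows red, blue, red stacked, the red tabs together and the blue tab opposite. Tops are at 55.7, 43.7 and 31.7 mm, against 56, 44 and 32 required. The vial, cup, weight and black plate haven't moved.

```bash
python3 -c "
from go import *
print(workorder.sign_off());pr()"
```

```text
the job is handed in; nothing more can be done
None
the job is handed in; nothing more can be done
```

The filter is reassembled red, blue, red and handed in at about 14 s. I pushed the blue tab clockwise with the fingers either side of it until the plate dropped home, without lifting it. Then I gripped the loose red plate across its flats, lowered it over the neck and splines, released it and backed off.

**Last checks:**
- **Heights:** plate tops read 31.7, 43.7 and 55.7 mm, against 32, 44 and 56 mm for fully home. The top plate's tilt was under 0.3°.
- **Tabs:** in the last pictures the two red tabs sit one above the other, with the blue tab opposite.
- **Surroundings:** the cup, vial and weight look unmoved. Wrist force readings stayed at or below about 8 N, and the gripper was clear of the stack at hand-in.

**Disagreed or failed:**
- **Cameras:** the top and wrist cameras differed by 2–4 mm on positions, so I placed by the wrist camera.
- **Top plate's angle:** the final rectangle fit failed because part of the tab was out of view. Its angle therefore rests on the pictures and on the gripper's angle at release (12.8°, against 12.9° measured from the splines).

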